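Close and bolt the craft case under the shelf

ROBOT

A 6-joint arm with a two-finger parallel gripper is mounted at the origin on the work surface. World frame = base frame: x ahead of the robot, y to its left, z up, the work surface at z = 0. Lengths are in m, angles in degrees, forces in N, time in s.
With the tool pointing down it reaches from about 0.3 to 0.75 m from the base axis. Payload 8.5 kg.
Tool frame: the origin (TCP) lies midway between the tips of the shut fingers; the grasp point (between the pads) lies 19 mm behind it (env.grasp_offset is the distance from the TCP to the grasp point, in m); z points along the fingers, y is the line along which they close (so a half turn about z gives the same grasp; the last joint's range is limited). The gripper opens to 85 mm and grips with 20 to 120 N. Pads are 22 mm wide; open, the fingers measure 114 mm over their backs; the gripper's body (76 mm by 85 mm) begins 54 mm behind the grasp point. The pads swing forward as they close: fully open they stand 13 mm farther back than shut.
Start: joints at [53.44, 21.807, 74.336, -0, 83.858, -12.336], TCP at [0.226, 0.502, 0.231] pointing down, gripper open.
Joint ranges: [-178.18, 178.18], [-50.72, 133.34], [12.68, 142.11], [-81.47, 261.47], [9.98, 163.14], [-165.26, 165.26]. Speed limits (degrees/s): [136.94, 136.94, 180, 180, 180, 180].

INTERFACE

Orientations are given as a 3x3 rotation matrix whose columns are the frame's x, y, z axes.
In Python, from rig import env gives the robot as it stands.
- The arm moves only by the tool servo_tool, never from a script. Its argument "deltas" is text: rows parted by semicolons, each of 7 numbers parted by spaces: the opening, from 0 (shut) to 1 (fully open), then the shift along the tool's x, y, z in mm, then the turn, a rotation vector about the tool's x, y, z in rad. A call has 1 to 8 rows; each row shifts and turns the commanded pose from where the row before left it, along the tool's axes as they then stand; what a row does not reach is not made up. A row lasts 1/12 s, in which the tool goes at most 41.7 mm and 7.16 degrees, less where a joint would pass 70% of its speed; a pose out of reach is approached as far as the arm can. A call is refused whole if a number of a shift passes 41.7 or a number of a turn 0.125, either way. A call with a gripper value outside its range is refused whole. The fingers move at their own pace and stop on an object; "newtons" is the grip in N (left out, the last holds). Time passes only in rows, so rows that do not move let the fingers close. It gives the time, the measured TCP pose, the force, the opening and the grip force at its end, in the units of the state.
- env.observe(): the state, without advancing time (a new reading comes with each control period).
- env.get_image(name): name is "scene" or "top" or "wrist"; returns a dict with "img" (384x512x3 uint8, red, green, blue), "depth" (384x512 float32, m along the optical axis (not along the pixel's ray), 0 where there is no reading), "camera_matrix" (3x3 intrinsics, pixels), "world_to_cam" (4x4, takes a point from world to camera coordinates). Camera axes: x right, y down, z forward; pixel columns grow to the right and rows downward; lengths in m; the calibration is good to about 2 mm. A picture is of the moment at which its call begins.
- env.close_job(): hands the job in; it is judged then, once.
Trained networks look in a picture, given as the dict that the camera call returned (one of the last four; its "shot" number tells which), for a name from the list of things; names that differ only in an ending like _2 or _b are one class to them, and where a whole thing is asked for, a point or a joint stands for the part that bears it (a point fixed in the world has none). Each returns a list of dicts, best first, with "conf" (0 to 1); they miss things now and then, are a little off and sometimes report something else, mostly with a low value. They report only what shows in the picture. A call takes as long as a camera call.
- env.spot_in(name, picture): "bbox" ([centre column, centre row, width, height] in pixels, round what is visible of it).
- env.spot_point(name, picture): "uv" ([column, row] in pixels: a listed point, or the origin of a listed thing).
The state is a dict: "time_s": time; "q": joint angles; "qvel": joint speeds; "joint_efforts": joint torques, N m; "position": TCP position; "tool_rot": TCP orientation; "ft_force": force on the tool from outside, world axes, zero at the start; "wrist_torque": the same for the moment, N m; "grip_width": finger opening in m; "gripper_force": force on a finger pad.
Only numpy, scipy, OpenCV 4.12 (cv2) and the standard library are available. Lean on these libraries where they do the work, as an engineer would, in place of code of your own. Each camera call takes 0.05 s, during which the arm holds its last target. There are 200 camera calls.

TASK

Close up the plywood craft case: fold its small inner leaf down flat first, then swing the big lid shut over it. The lid sits on a springy seal, so press it down and, while it is down, slide the steel bolt fully home into its keeper, so that the lid stays shut by itself when you let go. Leave the jar, spool, tray and brush on the table where they are.

Things in the scene. Friction and masses are not known exactly. Their poses are not given: they have to be found in the camera images.
- case: Open-topped plywood case fixed to the table, 170 (x) x 260 (y) mm, rim 90 mm high (the left, +y, wall only 78 mm). Origin: centre of its underside. Axes: x away from the robot towards the shelf, y to the left, z up; the yaw varies.
- lid_hinge (a point): Middle of the lid's hinge line, on the case's near rim, at case (-81, 0, 90) mm; the hinge line runs along the case's y.
- lid (a joint): Lid angle, rad: 0 = shut flat, 1.57 = upright, more = leaning towards the robot (limit 2.0). Plywood panel 8 mm thick, 160 mm from the hinge to its free edge, 224 mm wide, about 0.33 kg with its bolt. Stiff friction hinge (0.35 N m): it stays where it is left until it rests on the seal.
- lid_edge (a point): Middle of the lid's free edge, outer face, 160 mm from the hinge.
- leaf_hinge (a point): Middle of the inner leaf's hinge line, on top of the case's left (+y) wall, at case (-22, 118, 78) mm; the hinge line runs along the case's x.
- leaf (a joint): Inner leaf angle, rad: 0 = folded flat into the case, 1.57 = upright, more = leaning outwards to +y (limit 2.0). Plywood panel 6 mm thick, 110 mm from hinge to free edge, 90 mm wide along x. Friction hinge (0.09 N m): stays where it is left. Folded flat it lies 6 mm under the shut lid; it must go first, because the lid blocks it.
- leaf_edge (a point): Middle of the leaf's free edge, outer face, 110 mm from the hinge.
- bolt (a joint): How far the bolt has slid, m: 0 = fully withdrawn, 0.045 = fully home (end stop). It slides towards the case's -y along the lid; 2.5 N friction.
- knob (a point): Middle of the bolt's steel knob: a square post, 16 mm along y, 14 mm along x, square to the lid, its top 47 mm above the lid's outer face and 13 mm above this point; 135 mm from the hinge line. Its round rod (12 mm, 195 mm long) runs 12 mm above the lid's outer face; the guides leave 40 mm free on either side of the knob. Lid shut: case x = 54, z = 132 mm.
- bolt_tip (a point): Centre of the rod's -y end; 100 mm from the knob.
- keeper (a point): Centre of the keeper's mouth, where the bolt tip enters, a steel staple on the case's right (-y) wall, 20 mm deep along y. The rod (12 mm) has 2.5 mm room above it when the lid is fully down; with the lid ajar the bolt butts against the keeper's face.
- shelf_edge (a point): Middle of the lower front edge of the desk shelf's board (500 mm along y, 85 deep, 16 thick, underside 235 mm above the table), which overhangs the back of the case. The edge is 14 mm nearer the robot than the shut lid's knob: an upright gripper does not fit there, one tilted some 35 degrees, fingers pointing down and away from the robot, does. The lid swings clear of it.
- jar: Bystander: closed jar, 60 mm across, 85 mm high. Origin: centre of its underside.
- spool: Bystander: wooden spool, 52 mm across, 70 mm high. Origin: centre of its underside.
- tray: Bystander: clear open tray 100 x 140 x 35 mm. Origin: centre of its underside.
- glue_brush: Bystander: brush 170 mm long lying on the table. Origin: middle of its underside.
- seal_mid (a point): Middle of the top of a sprung rubber strip (180 mm along y) along the case's far rim, 12 mm above the rim when free. 7 N rising to 10.5 N over 12 mm, it holds the lid ajar at about 0.08 rad, the bolt then 11 mm too high for the keeper, until it is pressed down with 10 to 12 N at the bolt; an unbolted lid springs up again.

How it is judged (in metres and radians):
On the way, in this order (a step that is already met when the one before it is completed fails the run):
1. the inner leaf is folded flat (below 0.05 rad) while the lid is still open (above 0.5 rad) (value of joint leaf below 0.05 rad and value of joint lid above 0.5 rad), for 0.1 s.
2. the lid is pressed down against its seal (below 0.05 rad), the bolt still short of the keeper's far side (below 0.038 m) (value of joint lid below 0.05 rad and value of joint bolt below 0.038 m), for 0.05 s.
3. the bolt is home in the keeper (beyond 0.040 m) with the lid down (value of joint bolt above 0.04 m and value of joint lid below 0.045 rad), for 0.2 s.
At the end, for the whole second after the job is handed in: The inner leaf lies folded (below 0.06 rad), the lid is held down (below 0.045 rad) by the bolt, which is slid home (beyond 0.040 m of its 0.045 m), and all is at rest (all of step 3 and value of joint leaf below 0.06 rad and not (velocity of joint lid above 0.05 rad/s) and not (velocity of joint bolt above 0.01 m/s)); the robot touches nothing.
It fails at once if the jar, spool, tray or brush is moved by more than 30 mm (distance of any of jar, spool, tray, glue_brush from where it was at the start of the episode above 0.03 m).
It also fails if it takes over 56 s, if anything falls off the work surface, if the arm or the gripper's body presses on something with over 40 N, if the wrist force passes 120 N, or if a joint passes its speed limit or range.

## Working session

There is one attempt and no reset: what is moved stays moved. The work goes in short steps, Python scripts to look and compute and a tool call to move; the robot and the scene stay as the last step left them, time stands still between calls to the robot, and variables do not carry over. Pictures are saved under pics/ and viewed, at most 10 in all, crops included, and the job is handed in when it is done.

Besides the shell and the picture viewer there is one more tool, called after "Call:" by a JSON object that holds its "method" and its "body", one argument or row to a line. servo_tool: Moves the arm, as the interface text tells. Its arguments: {"type":"object","properties":{"deltas":{"type":"string"},"newtons":{"type":"number"}},"required":["deltas"]}

```bash
mkdir -p pics; ls; cat > h.py <<'E'
import numpy as np, cv2
from rig import env
def px2w(p,uv,d=None):
    K=np.array(p["camera_matrix"]);T=np.linalg.inv(np.array(p["world_to_cam"]))
    u,v=uv
    if d is None:
        a=p["depth"][max(0,int(v)-1):int(v)+2,max(0,int(u)-1):int(u)+2];a=a[a>0];d=np.median(a) if a.size else np.nan
    c=np.linalg.inv(K)@np.array([u,v,1])*d
    return (T@np.append(c,1))[:3]
def w2px(p,w):
    c=np.array(p["world_to_cam"])@np.append(w,1);u=np.array(p["camera_matrix"])@c[:3];return u[:2]/u[2]
def ray(p,uv):
    T=np.linalg.inv(np.array(p["world_to_cam"]));o=T[:3,3];r=px2w(p,uv,1.0)-o;return o,r/np.linalg.norm(r)
def tri(p1,u1,p2,u2):
    A=np.zeros((3,3));b=np.zeros(3)
    R=[ray(p1,u1),ray(p2,u2)]
    for o,r in R:
        M=np.eye(3)-np.outer(r,r);A+=M;b+=M@o
    x=np.linalg.solve(A,b);return x,[np.linalg.norm((np.eye(3)-np.outer(r,r))@(x-o)) for o,r in R]
E
python3 - <<'E'
from h import *
P={n:env.get_image(n) for n in ("scene","top","wrist")}
for n in P: cv2.imwrite(f"pics/a_{n}.png",P[n]["img"][:,:,::-1])
N="case lid_hinge lid_edge leaf_hinge leaf_edge knob bolt_tip keeper shelf_edge jar spool tray glue_brush seal_mid".split()
np.set_printoptions(precision=3,suppress=True)
for n in N:
    r={}
    for c in P:
        s=env.spot_point(n,P[c])
        if s: r[c]=s[0]; print(n,c,np.round(s[0]["uv"]),round(s[0]["conf"],2),px2w(P[c],s[0]["uv"]))
    if "scene" in r and "top" in r: print("   tri",*tri(P["scene"],r["scene"]["uv"],P["top"],r["top"]["uv"]))
s=env.observe();print(s["position"],s["tool_rot"],s["time_s"],env.grasp_offset)
im=np.hstack([P["scene"]["img"],P["top"]["img"]]);
E
```

```text
pics
case scene [253. 192.] 0.71 [ 0.458 -0.023  0.22 ]
case top [275. 162.] 0.86 [ 0.604 -0.052  0.006]
   tri [ 0.508 -0.06   0.333] [np.float64(0.048178901550262575), np.float64(0.04817890155026242)]
lid_hinge scene [276. 216.] 0.76 [ 0.527 -0.036  0.092]
lid_hinge top [268. 185.] 0.91 [ 0.516 -0.029  0.12 ]
   tri [ 0.524 -0.029  0.075] [np.float64(0.0034039064921537595), np.float64(0.0034039064921537873)]
lid_edge scene [260. 187.] 0.83 [ 0.477 -0.01   0.222]
lid_edge top [266. 196.] 0.64 [ 0.474 -0.022  0.221]
   tri [ 0.475 -0.021  0.243] [np.float64(0.0029920825920187835), np.float64(0.0029920825920187136)]
leaf_hinge scene [301. 187.] 0.81 [0.597 0.075 0.078]
leaf_hinge top [233. 159.] 0.97 [0.595 0.08  0.099]
leaf_hinge wrist [211. 250.] 0.72 [0.307 0.403 0.004]
   tri [0.599 0.082 0.067] [np.float64(0.0007780249942388339), np.float64(0.0007780249942386562)]
leaf_edge scene [308. 166.] 0.65 [0.609 0.085 0.187]
leaf_edge top [226. 149.] 0.62 [ 0.646  0.109 -0.   ]
   tri [0.613 0.095 0.17 ] [np.float64(0.0016726981536588348), np.float64(0.0016726981536586557)]
knob scene [25
[... 969 characters left out ...]
.436 -0.35  -0.014] [np.float64(0.0018143945334505931), np.float64(0.0018143945334506742)]
tray scene [221. 110.] 0.85 [0.309 0.414 0.004]
tray top [136. 247.] 0.73 [0.316 0.397 0.002]
tray wrist [213. 248.] 0.55 [0.306 0.406 0.004]
   tri [0.316 0.386 0.04 ] [np.float64(0.0012173884050197584), np.float64(0.0012173884050197385)]
glue_brush scene [202. 309.] 0.69 [ 0.331 -0.301  0.019]
glue_brush top [352. 246.] 0.73 [ 0.333 -0.305  0.015]
   tri [ 0.333 -0.302  0.028] [np.float64(0.000562560870266402), np.float64(0.0005625608702664108)]
seal_mid top [277. 134.] 0.69 [ 0.644 -0.049  0.242]
[0.226 0.502 0.231] [[-0.912  0.41  -0.   ]
 [ 0.41   0.912 -0.   ]
 [ 0.    -0.    -1.   ]] 2.25 0.0187
```

View pics/a_scene.png

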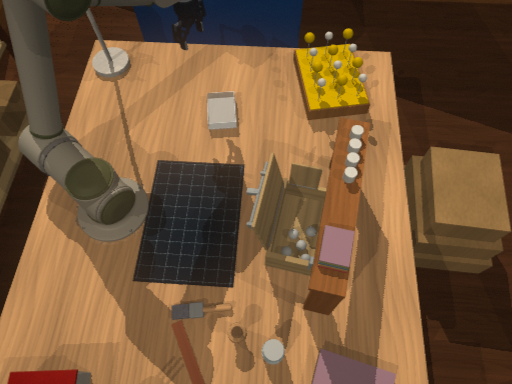

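View pics/a_top.png

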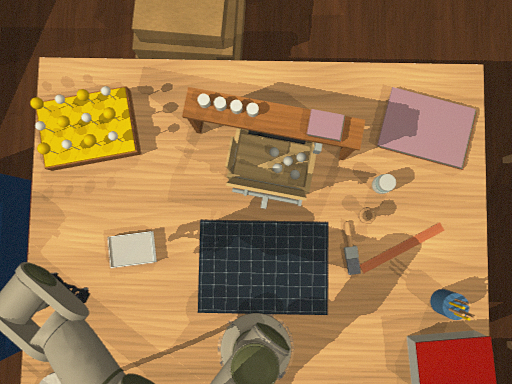

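```bash
cat > fit.py <<'E'
from h import *
from scipy.optimize import least_squares
def pts(p):
    x,y,psi,tl,tf,yk,yb=p
    c,s=np.cos(psi),np.sin(psi);R=np.array([[c,-s,0],[s,c,0],[0,0,1]])
    lid=lambda r,h,yy:np.array([-.081+r*np.cos(tl)-h*np.sin(tl),yy,.09+r*np.sin(tl)+h*np.cos(tl)])
    leaf=lambda r,h:np.array([-.022,.118-r*np.cos(tf)+h*np.sin(tf),.078+r*np.sin(tf)+h*np.cos(tf)])
    L=dict(lid_hinge=lid(0,0,0),lid_edge=lid(.16,.008,0),leaf_hinge=leaf(0,0),leaf_edge=leaf(.11,.006),
      knob=lid(.135,.042,yb),bolt_tip=lid(.135,.02,yb-.1),keeper=np.array([.054,yk,.110]))
    return {k:R@v+[x,y,0] for k,v in L.items()}
def fit(D,p0,free=range(7)):
    free=list(free)
    def f(q):
        p=np.array(p0,float);p[free]=q;P=pts(p)
        return np.concatenate([w*(w2px(pic,P[n])-uv) for n,pic,uv,w in D])
    r=least_squares(f,np.array(p0,float)[free],loss="soft_l1");p=np.array(p0,float);p[free]=r.x
    return p,f(r.x).reshape(-1,2)
E
python3 - <<'E'
from fit import *
np.set_printoptions(precision=3,suppress=True)
P={n:env.get_image(n) for n in ("scene","top")}
D=[]
for n in "lid_hinge lid_edge leaf_hinge leaf_edge knob bolt_tip keeper".split():
    for c in P:
        s=env.spot_point(n,P[c])
        if s: D.append((n,P[c],np.array(s[0]["uv"]),s[0]["conf"]))
p,res=fit(D,[.6,-.04,-.13,1.87,1.7,-.13,0])
print(p); 
for d,r in zip(D,res): print(d[0],r,end="; ")
print();q=pts(p)
for k in q: print(k,q[k])
# shelf front edge & point clouds
K=P["top"]; d=K["depth"];v,u=np.mgrid[0:384,0:512]
T=np.linalg.inv(np.array(K["world_to_cam"]));Ki=np.linalg.inv(np.array(K["camera_matrix"]))
X=(np.stack([u,v,np.ones_like(u)],-1)@Ki.T)*d[...,None];W=X@T[:3,:3].T+T[:3,3]
m=(W[...,2]>.24)&(W[...,2]<.26)&(W[...,0]>.6)
front=[]
for col in range(195,355,8):
    r=np.where(m[:,col])[0]
    if r.size: front.append(W[r.max(),col])
front=np.array(front);k=np.polyfit(front[:,1],front[:,0],1);print("shelf front x=",k,"yaw",-np.arctan(k[0]))
np.save("p.npy",p)
E
```

```text
[ 0.601 -0.05  -0.171  1.788  1.75  -0.11   0.004]
lid_hinge [-1.873 -0.054]; lid_hinge [ 0.518 -1.086]; lid_edge [0.388 0.093]; lid_edge [ 2.703 -0.816]; leaf_hinge [29.287 -3.02 ]; leaf_hinge [-0.301  2.146]; leaf_edge [ 0.882 -1.217]; leaf_edge [ 2.919 -0.335]; knob [-39.774  18.696]; knob [-3.363 13.353]; bolt_tip [ 0.082 -0.166]; bolt_tip [-0.556 -0.138]; keeper [0.322 0.356]; keeper [-0.401  0.754]; 
lid_hinge [ 0.521 -0.037  0.09 ]
lid_edge [ 0.48  -0.029  0.245]
leaf_hinge [0.6   0.07  0.078]
leaf_edge [0.604 0.095 0.185]
knob [ 0.453 -0.021  0.213]
bolt_tip [ 0.457 -0.123  0.218]
keeper [ 0.636 -0.168  0.11 ]
shelf front x= [0.172 0.653] yaw -0.17022249769006761
```

```bash
cat > plan.py <<'E'
from h import *
from scipy.spatial.transform import Rotation as Ro
p=np.load("p.npy");X0=np.array([p[0],p[1],0]);psi=p[2]
Rc=Ro.from_euler("z",psi).as_matrix()
def tool(phi):  # phi deg tilt, fingers towards case +x; tool y = case y
    f=np.radians(phi);z=np.array([np.sin(f),0,-np.cos(f)]);y=np.array([0,1.,0]);x=np.cross(y,z)
    return Rc@np.stack([x,y,z],1)
def w(c): return Rc@(np.array(c)/1000)+X0
def case(wp): return Rc.T@(np.array(wp)-X0)*1000
def plan(wps,vmax=40,wmax=.12,start=None):
    """wps: (open,[case TCP mm],phi,minrows)"""
    s=env.observe() if start is None else start
    q=np.array(s["position"]);R=np.array(s["tool_rot"]);rows=[]
    print("at",case(q).round(1),"t",s["time_s"])
    for o,c,phi,n in wps:
        t=w(c);Rt=tool(phi);rv=Ro.from_matrix(R.T@Rt).as_rotvec()
        n=max(n,int(np.ceil(np.linalg.norm(t-q)*1000/vmax)),int(np.ceil(np.abs(rv).max()/wmax)))
        for i in range(n):
            d=R.T@(t-q)*1000/(n-i);r=Ro.from_matrix(R.T@Rt).as_rotvec()/(n-i)
            d=d.round(1);r=r.round(3)
            rows.append(f"{o:g} "+" ".join(f"{v:g}" for v in d+0)+" "+" ".join(f"{v:g}" for v in r+0))
            q=q+R@d/1000;R=R@Ro.from_rotvec(r).as_matrix()
    for i in range(0,len(rows),8): print("; ".join(rows[i:i+8]))
E
python3 - <<'E'
from plan import *
plan([(0,[-15,190,175],10,0),(0,[-15,175,160],10,0),(0,[-15,115,162],10,4),(0,[-15,79,147],10,3),(0,[-15,49,118],10,4),(0,[-15,37,99],10,2),(0,[-15,33,82],10,3)])
E
```

```text
at [-464.1  479.8  231.3] t 3.05
0 -36.2 -12.1 4 -0.002 -0.012 -0.018; 0 -35.9 -12.7 4.4 -0.002 -0.012 -0.018; 0 -35.7 -13.4 4.8 -0.001 -0.012 -0.018; 0 -35.3 -14 5.3 -0.002 -0.013 -0.018; 0 -35 -14.7 5.7 -0.001 -0.012 -0.018; 0 -34.7 -15.3 6.1 -0.002 -0.013 -0.018; 0 -34.3 -15.9 6.5 -0.001 -0.012 -0.018; 0 -34 -16.6 6.9 -0.002 -0.013 -0.018
0 -33.5 -17.2 7.3 -0.001 -0.012 -0.018; 0 -33.2 -17.8 7.7 -0.002 -0.013 -0.018; 0 -32.7 -18.4 8.1 -0.001 -0.012 -0.018; 0 -32.3 -19 8.4 -0.002 -0.013 -0.018; 0 -31.8 -19.5 8.8 -0.001 -0.012 -0.017; 0 -31.4 -20.1 9.2 -0.002 -0.013 -0.018; 0 2.6 -15 14.7 0 0 0; 0 -0.1 -15 -0.5 0 0 0
0 -0.1 -15 -0.5 0 0 0; 0 -0.1 -15 -0.5 0 0 0; 0 0 -15 -0.5 0 0 0; 0 0.9 -12 4.9 0 0 0; 0 0.9 -12 5 0 0 0; 0 0.8 -12 4.9 0 0 0; 0 1.3 -7.5 7.1 0 0 0; 0 1.3 -7.5 7.2 0 0 0
0 1.2 -7.5 7.1 0 0 0; 0 1.3 -7.6 7.2 0 0 0; 0 1.6 -6 9.3 0 0 0; 0 1.7 -6 9.4 0 0 0; 0 1 -1.3 5.6 0 0 0; 0 1 -1.3 5.5 0 0 0; 0 0.9 -1.4 5.6 0 0 0
```

Call:
{"method": "servo_tool", "body": {
  "deltas": "0 -36 -12 4 -0.002 -0.012 -0.018; 0 -36 -12.5 4.4 -0.002 -0.012 -0.018; 0 -36 -13.4 4.8 -0.001 -0.012 -0.018; 0 -35 -14 5.3 -0.002 -0.013 -0.018; 0 -35 -14.7 5.7 -0.001 -0.012 -0.018; 0 -35 -15.3 6.1 -0.002 -0.013 -0.018; 0 -34 -15.9 6.5 -0.001 -0.012 -0.018; 0 -34 -16.6 6.9 -0.002 -0.013 -0.018"
}}

```text
time_s: 3.72
position: [0.4515, 0.2935, 0.1991]
tool_rot: [[-0.957, 0.274, 0.098], [0.273, 0.962, -0.022], [-0.1, 0.006, -0.995]]
ft_force: [0.5, 0.9, 0.1]
grip_width: -0.0001
gripper_force: 0.0
```

Call:
{"method": "servo_tool", "body": {
  "deltas": "0 -33.5 -17.2 7.3 -0.001 -0.012 -0.018; 0 -33 -17.8 7.7 -0.002 -0.013 -0.018; 0 -33 -18.4 8 -0.001 -0.012 -0.018; 0 -32 -19 8.4 -0.002 -0.013 -0.018; 0 -32 -19.5 8.8 -0.001 -0.012 -0.017; 0 -31 -20 9 -0.002 -0.013 -0.018; 0 0 0 0 0 0 0"
}}

```text
time_s: 4.3
position: [0.6219, 0.1351, 0.1738]
tool_rot: [[-0.97, 0.174, 0.172], [0.171, 0.985, -0.032], [-0.175, -0.001, -0.985]]
ft_force: [-0.4, 0.1, -0.9]
grip_width: 0.0001
gripper_force: 0.0
```

```bash
python3 - <<'E'
from plan import *
P=env.get_image("top");cv2.imwrite("pics/b.png",cv2.resize(P["img"][80:240,150:390,::-1],None,fx=3,fy=3))
s=env.observe();print(s["ft_force"],s["grip_width"])
plan([(0,[-15,175,160],10,0),(0,[-15,115,162],10,4),(0,[-15,79,147],10,3),(0,[-15,49,118],10,4),(0,[-15,37,99],10,2),(0,[-15,33,82],10,3)])
E
```

```text
[-0.20998132  0.17340555  0.0396911 ] -0.00027842390127811673
at [-13.5 188.1 174.1] t 4.35
0 3.9 -13.1 13.6 -0.001 0 -0.003; 0 -0.1 -15 -0.5 0 0 0; 0 -0.1 -15 -0.5 0 0 0; 0 -0.1 -15 -0.5 0 0 0; 0 -0.1 -15 -0.4 0 0 0; 0 0.9 -12 4.9 0 0 0; 0 0.9 -12 4.9 0 0 0; 0 0.8 -12 4.9 0 0 0
0 1.3 -7.5 7.1 0 0 0; 0 1.2 -7.5 7.2 0 0 0; 0 1.3 -7.5 7.1 0 0 0; 0 1.2 -7.5 7.2 0 0 0; 0 1.7 -6 9.3 0 0 0; 0 1.6 -6.1 9.4 0 0 0; 0 1 -1.3 5.6 0 0 0; 0 1 -1.3 5.6 0 0 0
0 1 -1.4 5.5 0 0 0
```

View pics/b.png

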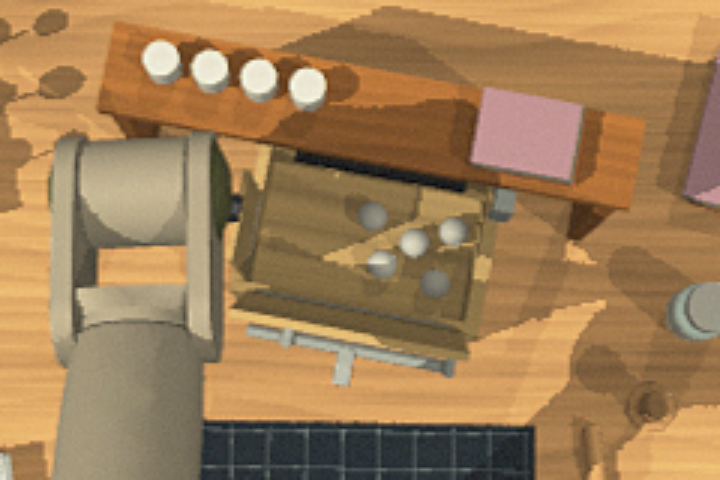

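The crop shows the gripper just left of the case's left wall (~250,220). It is clear of the shelf and of the lid (~350,330), so I'll push the leaf over.

Call:
{"method": "servo_tool", "body": {
  "deltas": "0 4 -13 13.6 0 0 -0.003; 0 0 -15 -0.5 0 0 0; 0 0 -15 -0.5 0 0 0; 0 0 -15 -0.5 0 0 0; 0 0 -15 -0.5 0 0 0; 0 1 -12 5 0 0 0; 0 1 -12 5 0 0 0; 0 1 -12 5 0 0 0"
}}

```text
time_s: 5.02
position: [0.5974, 0.0327, 0.1474]
tool_rot: [[-0.971, 0.167, 0.172], [0.164, 0.986, -0.029], [-0.174, 0.0, -0.985]]
ft_force: [0.3, 2.0, -0.0]
grip_width: 0.0002
gripper_force: 0.7
```

Call:
{"method": "servo_tool", "body": {
  "deltas": "0 1.3 -7.5 7 0 0 0; 0 1.3 -7.5 7 0 0 0; 0 1.3 -7.5 7 0 0 0; 0 1.3 -7.5 7 0 0 0; 0 1.6 -6 9.4 0 0 0; 0 1.6 -6 9.4 0 0 0; 0 1 -1.3 5.6 0 0 0; 0 1 -1.3 5.6 0 0 0"
}}

```text
time_s: 5.68
position: [0.59, -0.0115, 0.0879]
tool_rot: [[-0.971, 0.168, 0.171], [0.165, 0.986, -0.03], [-0.173, -0.0, -0.985]]
ft_force: [-0.3, 0.2, 0.8]
grip_width: -0.0001
gripper_force: 0.3
```

Call:
{"method": "servo_tool", "body": {
  "deltas": "0 0.5 -1 3 0 0 0; 0 0 0 2 0 0 0; 0 0 0 0 0 0 0; 0 0 0 0 0 0 0"
}}

```text
time_s: 6.02
position: [0.5901, -0.0119, 0.0849]
tool_rot: [[-0.971, 0.167, 0.172], [0.164, 0.986, -0.03], [-0.174, -0.001, -0.985]]
ft_force: [-5.7, 0.4, 10.2]
grip_width: -0.0001
gripper_force: 5.3
```

```bash
python3 - <<'E'
from plan import *
plan([(0,[-15,33,150],10,3),(0,[-40,20,290],12,0),(0,[-200,-60,285],20,0),(0,[-200,-60,200],20,0),(0,[-150,-60,197],20,3),(0,[-118,-60,205],20,4),(0,[-82,-60,209],20,4),(0,[-48,-60,204],20,4)])
E
```

```text
at [-17.4  36.   84.9] t 6.0167
0 -4.6 -1 -21.2 0 0 0.001; 0 -4.5 -1 -21.2 0 0 0.001; 0 -4.6 -1.1 -21.3 0 0.001 0.002; 0 0.1 -3.2 -35.5 0 -0.009 0; 0 -0.2 -3.3 -35.6 0 -0.009 0; 0 -0.6 -3.2 -35.5 0 -0.009 0; 0 -0.8 -3.3 -35.6 0 -0.008 0; 0 31.5 -16 -5.7 0 -0.028 0
0 31.3 -16 -6.5 0 -0.028 0; 0 31.2 -16 -7.4 0 -0.028 0; 0 30.9 -16 -8.3 0 -0.028 0; 0 30.7 -16 -9.1 0 -0.028 0; 0 9.7 0 26.6 0 0 0; 0 9.7 0 26.6 0 0 0; 0 9.6 0 26.6 0 0 0; 0 -15.3 0 6.7 0 0 0
0 -15.3 0 6.6 0 0 0; 0 -15.3 0 6.7 0 0 0; 0 -8.2 0 0.8 0 0 0; 0 -8.2 0 0.9 0 0 0; 0 -8.2 0 0.8 0 0 0; 0 -8.2 0 0.9 0 0 0; 0 -8.8 0 2.1 0 0 0; 0 -8.8 0 2.1 0 0 0
0 -8.8 0 2.2 0 0 0; 0 -8.8 0 2.1 0 0 0; 0 -7.6 0 4.1 0 0 0; 0 -7.6 0 4.1 0 0 0; 0 -7.5 0 4.1 0 0 0; 0 -7.6 0 4.1 0 0 0
```

Call:
{"method": "servo_tool", "body": {
  "deltas": "0 -4.5 -1 -21 0 0 0.001; 0 -4.5 -1 -21 0 0 0.001; 0 -4.5 -1 -21 0 0.001 0.002; 0 0 -3 -35.5 0 -0.009 0; 0 0 -3 -35.5 0 -0.009 0; 0 -0.5 -3 -35.5 0 -0.009 0; 0 -1 -3 -35.5 0 -0.008 0; 0 31.5 -16 -5.7 0 -0.028 0"
}}

```text
time_s: 6.68
position: [0.5366, -0.034, 0.2955]
tool_rot: [[-0.954, 0.17, 0.248], [0.164, 0.986, -0.044], [-0.252, -0.001, -0.968]]
ft_force: [0.7, -1.5, -0.4]
grip_width: -0.0002
gripper_force: 0.0
```

Call:
{"method": "servo_tool", "body": {
  "deltas": "0 31 -16 -6.5 0 -0.028 0; 0 31 -16 -7.4 0 -0.028 0; 0 31 -16 -8.3 0 -0.028 0; 0 31 -16 -9 0 -0.028 0; 0 10 0 26.5 0 0 0; 0 10 0 26.5 0 0 0; 0 10 0 26.5 0 0 0; 0 0 0 0 0 0 0"
}}

```text
time_s: 7.35
position: [0.3911, -0.0731, 0.1942]
tool_rot: [[-0.928, 0.172, 0.331], [0.163, 0.985, -0.055], [-0.335, 0.003, -0.942]]
ft_force: [0.0, -0.2, -0.0]
grip_width: -0.0002
gripper_force: 0.0
```

```bash
python3 - <<'E'
from fit import *
np.set_printoptions(precision=3,suppress=True)
P={n:env.get_image(n) for n in ("scene","top")}
for c in P: cv2.imwrite(f"pics/c_{c}.png",P[c]["img"][:,:,::-1])
D=[]
for n in "lid_edge leaf_edge bolt_tip".split():
    for c in P:
        s=env.spot_point(n,P[c])
        if s: D.append((n,P[c],np.array(s[0]["uv"]),s[0]["conf"]))
p0=np.load("p.npy");p0[4]=.1
p,res=fit(D,p0,[3,4,6]);print(p)
for d,r in zip(D,res): print(d[0],r,end="; ")
from plan import *
plan([(0,[-150,-60,197],20,3),(0,[-118,-60,205],20,4),(0,[-82,-60,209],20,4),(0,[-48,-60,204],20,4)])
a=cv2.resize(P["scene"]["img"][120:300,180:380,::-1],None,fx=2.5,fy=2.5);b=cv2.resize(P["top"]["img"][90:230,200:340,::-1],None,fx=2,fy=2)
b=cv2.copyMakeBorder(b,0,a.shape[0]-b.shape[0],0,0,cv2.BORDER_CONSTANT)
cv2.imwrite("pics/c.png",np.hstack([a,b]))
E
```

```text
[ 0.601 -0.05  -0.171  1.797  0.169 -0.11   0.   ]
lid_edge [0.41  2.182]; lid_edge [3.169 0.555]; leaf_edge [-0.647 -0.489]; leaf_edge [1.773 0.409]; bolt_tip [ 0.143 -0.646]; bolt_tip [0.701 0.942]; at [-200.1  -59.1  198.9] t 7.75
0 -15.5 -0.3 6.3 0 0.001 0; 0 -15.5 -0.3 6.3 0 0 0; 0 -15.4 -0.3 6.4 -0.001 0.001 0; 0 -8.2 0 0.8 0 0 0; 0 -8.2 0 0.9 0 0 0; 0 -8.2 0 0.8 0 0 0; 0 -8.2 0 0.9 0 0 0; 0 -8.8 0 2.1 0 0 0
0 -8.8 0 2.1 0 0 0; 0 -8.8 0 2.2 0 0 0; 0 -8.8 0 2.1 0 0 0; 0 -7.6 0 4.1 0 0 0; 0 -7.6 0 4.1 0 0 0; 0 -7.5 0 4.1 0 0 0; 0 -7.6 0 4.1 0 0 0
```

View pics/c.png

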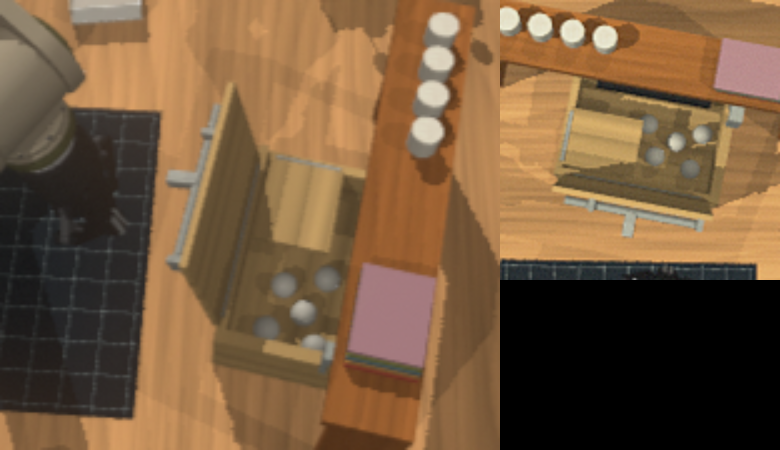

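The leaf (scene crop ~305,205; top crop ~603,135) looks folded, and the lid still leans back. I'll check the leaf's slope in the depth data before closing the lid.

```bash
python3 - <<'E'
from plan import *
for n in ("top","scene"):
    K=env.get_image(n)
    for z in (82,):
        for y in (20,40,60,80,100):
            o=[]
            for x in (-50,-22,0):
                uv=w2px(K,w([x,y,z]));o.append(case(px2w(K,uv)).round(0).astype(int).tolist())
            print(n,y,o)
E
```

```text
top 20 [[-50, 20, 83], [-22, 20, 83], [0, 20, 84]]
top 40 [[-50, 40, 85], [-22, 40, 83], [0, 40, 85]]
top 60 [[-50, 60, 83], [-22, 60, 82], [0, 60, 81]]
top 80 [[-50, 80, 81], [-22, 80, 84], [0, 80, 82]]
top 100 [[-50, 100, 83], [-22, 100, 81], [0, 100, 82]]
scene 20 [[-50, 19, 84], [-22, 19, 84], [0, 19, 84]]
scene 40 [[-50, 39, 84], [-22, 39, 84], [0, 39, 84]]
scene 60 [[-50, 59, 83], [-22, 60, 83], [0, 60, 83]]
scene 80 [[-50, 79, 84], [-22, 79, 83], [0, 79, 83]]
scene 100 [[-50, 100, 83], [-22, 101, 80], [0, 99, 84]]
```

The depth data shows the leaf flat at 83-84 mm, as it should be. Next, the lid.

Call:
{"method": "servo_tool", "body": {
  "deltas": "0 -15.5 0 6.3 0 0 0; 0 -15.5 0 6.3 0 0 0; 0 -15.5 0 6.3 0 0 0; 0 -8 0 0.8 0 0 0; 0 -8 0 0.8 0 0 0; 0 -8 0 0.8 0 0 0; 0 -8 0 0.8 0 0 0; 0 -9 0 2 0 0 0"
}}

```text
time_s: 8.52
position: [0.4827, -0.0897, 0.2056]
tool_rot: [[-0.926, 0.171, 0.337], [0.161, 0.985, -0.058], [-0.342, 0.0, -0.94]]
ft_force: [-2.6, 1.2, 0.1]
grip_width: 0.0
gripper_force: 1.4
```

Call:
{"method": "servo_tool", "body": {
  "deltas": "0 -9 0 2 0 0 0; 0 -9 0 2 0 0 0; 0 -9 0 2 0 0 0; 0 -7.5 0 4 0 0 0; 0 -7.5 0 4 0 0 0; 0 -7.5 0 4 0 0 0; 0 -7.5 0 4 0 0 0; 0 0 0 0 0 0 0"
}}

```text
time_s: 9.18
position: [0.544, -0.1007, 0.2035]
tool_rot: [[-0.926, 0.171, 0.337], [0.161, 0.985, -0.058], [-0.342, 0.0, -0.94]]
ft_force: [-0.3, 0.2, 0.6]
grip_width: 0.0001
gripper_force: 0.0
```

```bash
cat > lid.py <<'E'
from fit import *
np.set_printoptions(precision=3,suppress=True)
def look(tag,t0,names="lid_edge knob bolt_tip",yb=0.0):
    P={n:env.get_image(n) for n in ("scene","top","wrist")}
    D=[]
    for n in names.split():
        for c in P:
            s=env.spot_point(n,P[c])
            if s: D.append((n,P[c],np.array(s[0]["uv"]),s[0]["conf"]))
    p0=np.load("p.npy");p0[3]=t0;p0[6]=yb
    p,res=fit(D,p0,[3,6]);print("lid",p[3],"knob y",p[6])
    for d,r in zip(D,res): print(d[0],d[2].round(),r.round(1),round(d[3],2),end="; ")
    print()
    a=cv2.resize(P["scene"]["img"][120:300,180:380,::-1],None,fx=2,fy=2)
    b=cv2.resize(P["wrist"]["img"][:,:,::-1],(480,360));cv2.imwrite(f"pics/{tag}.png",cv2.resize(np.hstack([a,b]),None,fx=.9,fy=.9))
    return p,P
E
python3 - <<'E'
from lid import *
p,P=look("d",1.05)
from plan import *
print(case(env.observe()["position"]))
E
```

```text
lid 1.0733722286956842 knob y 0.007577069103247097
lid_edge [303. 195.] [-0.4  4.6] 0.8; lid_edge [268. 152.] [4.6 1.1] 0.59; knob [288. 196.] [-1.1 -0.7] 0.79; knob [270. 172.] [ 0.4 -1.8] 0.57; knob [419. 298.] [-1.1 -0.2] 0.59; bolt_tip [285. 233.] [1.1 0.1] 0.75; bolt_tip [310. 165.] [-2.1  2.3] 0.57; bolt_tip [185. 304.] [ 0.5 -0.7] 0.93; 
[-49.071 -59.151 204.16 ]
```

View pics/d.png

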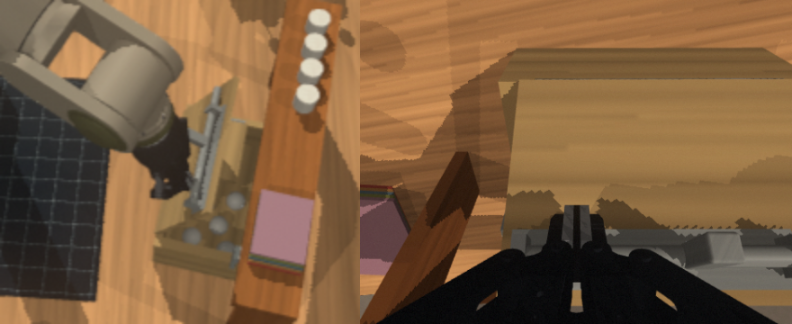

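```bash
python3 - <<'E'
from plan import *
plan([(0.5,[-110,-59,245],25,3),(0.5,[-97,4,264],50,0)])
E
```

```text
at [-49.1 -59.2 204.2] t 9.7833
0.5 14.4 0 -19.7 0 -0.029 0; 0.5 13.9 0.1 -20.2 0 -0.029 0; 0.5 13.2 0 -20.5 0 -0.029 -0.001; 0.5 -4.9 15.8 -2.9 0 -0.109 0; 0.5 -5.3 15.7 -2.4 0 -0.109 0; 0.5 -5.5 15.8 -1.8 0 -0.109 0; 0.5 -5.6 15.7 -1.2 0 -0.109 0
```

Call:
{"method": "servo_tool", "body": {
  "deltas": "0.5 14 0 -20 0 -0.029 0; 0.5 14 0 -20 0 -0.029 0; 0.5 13 0 -20.5 0 -0.029 -0.001; 0.5 -5 15.8 -3 0 -0.109 0; 0.5 -5 15.8 -2.5 0 -0.109 0; 0.5 -5.5 15.8 -1.8 0 -0.109 0; 0.5 -5.5 15.8 -1 0 -0.109 0; 0.5 0 0 0 0 0 0",
  "newtons": 30
}}

```text
time_s: 10.45
position: [0.5046, -0.0277, 0.2626]
tool_rot: [[-0.633, 0.17, 0.755], [0.11, 0.985, -0.13], [-0.766, 0.001, -0.642]]
ft_force: [-0.3, 0.2, -0.6]
grip_width: 0.0429
gripper_force: 0.0
```

```bash
python3 - <<'E'
from lid import *
p,P=look("e",1.05)
from plan import *
t=env.spot_point("knob",P["wrist"])
for z in t: print(z)
for c in ("scene","wrist"):
    k=env.spot_point("knob",P[c]); 
    if k: print(c,case(px2w(P[c],k[0]["uv"])))
a=env.spot_point("knob",P["wrist"]);b=env.spot_point("knob",P["scene"])
if a and b:
    x,e=tri(P["wrist"],a[0]["uv"],P["scene"],b[0]["uv"]);print("tri",case(x),e)
s=env.observe();print(s["grip_width"],s["position"])
plan([(0.5,[-43.5,5,219],50,6)])
E
```

```text
lid 1.0751796074768636 knob y 0.008309531645720515
lid_edge [273. 216.] [ 20.8 -10.9] 0.71; lid_edge [270. 154.] [4.6 0.1] 0.75; lid_edge [261. 241.] [-11.3   0.8] 0.98; knob [291. 195.] [-2.1  0.1] 0.54; knob [133. 247.] [ 42.5 -24.3] 0.31; knob [262. 220.] [-0.3 -2.1] 0.87; bolt_tip [285. 233.] [1.1 0. ] 0.77; bolt_tip [306. 165.] [0.3 2.6] 0.71; bolt_tip [117. 216.] [ 1.  -2.6] 0.55; 
{'uv': [261.9, 219.7], 'conf': 0.87}
scene [-43.874   8.901 233.2  ]
wrist [-67.891   8.252 234.779]
tri [-44.187   9.927 228.04 ] [np.float64(0.001422568235044906), np.float64(0.0014225682350448522)]
0.042680852592631525 [ 0.507 -0.03   0.264]
at [-96.7   4.1 264. ] t 11.3
0.5 0 0.1 11.6 0 0 0; 0.5 0 0.2 11.6 0 0 0; 0.5 0 0.1 11.6 0 0 0; 0.5 0.1 0.2 11.6 0 0 0; 0.5 0 0.1 11.6 0 0 0; 0.5 0.1 0.2 11.7 0 -0.001 0
```

View pics/e.png

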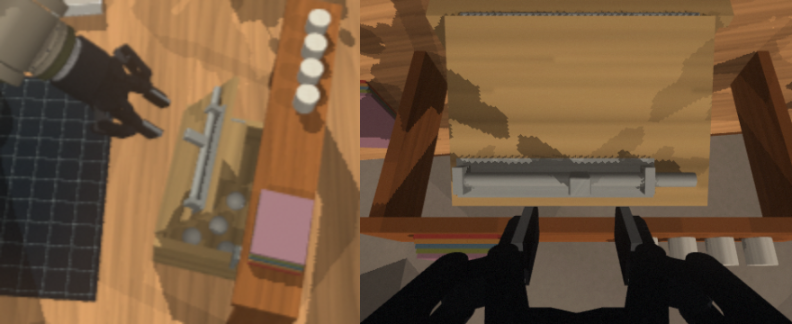

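The wrist view shows the knob at about (580,185), a few mm to the +y side of the finger centre (~577). I aim for case y = 7 and go in.

Call:
{"method": "servo_tool", "body": {
  "deltas": "0.5 0 0.5 11.6 0 0 0; 0.5 0 0.5 11.6 0 0 0; 0.5 0 0.5 11.6 0 0 0; 0.5 0 0.5 11.6 0 0 0; 0.5 0 0.5 11.6 0 0 0; 0.5 0 0.5 11.6 0 0 0; 0.1 0 0 0 0 0 0; 0.1 0 0 0 0 0 0",
  "newtons": 30
}}

```text
time_s: 11.97
position: [0.5595, -0.0359, 0.2189]
tool_rot: [[-0.635, 0.17, 0.754], [0.11, 0.985, -0.13], [-0.765, 0.0, -0.644]]
ft_force: [0.4, -0.0, -0.4]
grip_width: 0.0196
gripper_force: 0.0
```

Call:
{"method": "servo_tool", "body": {
  "deltas": "0 0 0 0 0 0 0; 0 0 0 0 0 0 0; 0 0 0 0 0 0 0; 0 0 0 0 0 0 0",
  "newtons": 30
}}

```text
time_s: 12.3
position: [0.5591, -0.0358, 0.2192]
tool_rot: [[-0.634, 0.17, 0.754], [0.11, 0.985, -0.13], [-0.765, 0.0, -0.644]]
ft_force: [-0.6, -0.3, -2.3]
grip_width: 0.0152
gripper_force: 34.7
```

```bash
cat > swing.py <<'E'
from plan import *
def swing(ths,phis,th0,n,y=None,o=0):
    s=env.observe();q=case(s["position"]);R=np.array(s["tool_rot"]);z=Rc.T@R[:,2]
    G=q-18.7*z;d=G[[0,2]]-[-81,90];rho=np.hypot(*d);g=np.arctan2(d[1],d[0])-th0
    print("rho",rho,"grasp if shut",-81+rho*np.cos(g),90+rho*np.sin(g))
    wp=[]
    for t,f in zip(ths,phis):
        fr=np.radians(f);a=g+t
        wp.append((o,[-81+rho*np.cos(a)+18.7*np.sin(fr),q[1] if y is None else y,90+rho*np.sin(a)-18.7*np.cos(fr)],f,n))
    plan(wp,start=s)
E
python3 - <<'E'
from swing import *
t=np.linspace(1.07,.1,20)[1:]
swing(t,np.interp(t,[.1,1.07],[42,50]),1.07,1)
E
```

```text
rho 143.06900232556853 grasp if shut 53.854443163428584 137.78094374868655
at [-43.9   7.2 219.2] t 12.3
0 -3.5 0 6.4 0 0.006 0; 0 -3.1 0 6.5 0 0.008 0; 0 -2.9 0 6.6 0 0.007 0; 0 -2.6 0 6.8 0 0.007 0; 0 -2.3 0 6.9 0 0.008 0; 0 -1.9 0 7 0 0.007 0; 0 -1.7 0 7.1 0 0.007 0; 0 -1.4 0 7.1 0 0.008 0
0 -1 0 7.2 0 0.007 0; 0 -0.7 0 7.3 0 0.007 0; 0 -0.5 0 7.3 0 0.008 0; 0 0 0 7.3 0 0.007 0; 0 0.2 0 7.3 0 0.007 0; 0 0.5 0 7.2 0 0.008 0; 0 0.9 0 7.3 0 0.007 0; 0 1.2 0 7.2 0 0.008 0
0 1.5 0 7.2 0 0.007 0; 0 1.8 0 7.1 0 0.007 0; 0 2.1 0 7.1 0 0.008 0
```

Call:
{"method": "servo_tool", "body": {
  "deltas": "0 -3.5 0 6.4 0 0.006 0; 0 -3.1 0 6.5 0 0.008 0; 0 -2.9 0 6.6 0 0.007 0; 0 -2.6 0 6.8 0 0.007 0; 0 -2.3 0 6.9 0 0.008 0; 0 -1.9 0 7 0 0.007 0; 0 -1.7 0 7.1 0 0.007 0; 0 -1.4 0 7.1 0 0.008 0"
}}

```text
time_s: 12.97
position: [0.6122, -0.0449, 0.1975]
tool_rot: [[-0.677, 0.17, 0.716], [0.117, 0.985, -0.123], [-0.726, 0.0, -0.687]]
ft_force: [-2.6, 1.4, -0.2]
grip_width: 0.0151
gripper_force: 36.0
```

Call:
{"method": "servo_tool", "body": {
  "deltas": "0 -1 0 7.2 0 0.007 0; 0 -0.7 0 7.3 0 0.007 0; 0 -0.5 0 7.3 0 0.008 0; 0 0 0 7.3 0 0.007 0; 0 0 0 0 0 0 0"
}}

```text
time_s: 13.38
position: [0.6351, -0.049, 0.1779]
tool_rot: [[-0.698, 0.17, 0.695], [0.121, 0.985, -0.12], [-0.706, 0.0, -0.709]]
ft_force: [1.0, 1.9, -3.5]
grip_width: 0.0153
gripper_force: 39.2
```

```bash
python3 - <<'E'
from swing import *
from lid import look
look("f",.46)
s=env.observe();print(s["ft_force"],s["grip_width"])
t=np.linspace(.457,.09,9)[1:]
swing(t,np.linspace(45,42,8),.457,1)
E
```

```text
lid 0.4951221266990587 knob y 0.008624846775144576
lid_edge [325. 212.] [-0.1  2.4] 0.66; lid_edge [275. 134.] [2.9 0.9] 0.68; knob [314. 208.] [-0.9 -0.3] 0.48; knob [273. 147.] [ 1.  -0.5] 0.75; knob [257. 280.] [ 1.5 -1.3] 0.87; bolt_tip [310. 244.] [-1.1  0.3] 0.65; bolt_tip [311. 148.] [-2.2  2. ] 0.81; bolt_tip [ 52. 243.] [-2.6 -0.2] 0.87; 
[ 0.426  2.844 -4.918] 0.015459007192747534
rho 143.06541106116674 grasp if shut 53.935189268631746 137.54162953811263
at [ 32.3   7.2 179. ] t 13.9833
0 0.1 0 6.6 0 -0.001 0; 0 0.5 0 6.5 0 0.007 0; 0 0.8 0 6.5 0 0.008 0; 0 1 0 6.5 0 0.007 0; 0 1.3 0 6.5 0 0.008 0; 0 1.5 0 6.4 0 0.007 0; 0 1.7 0 6.4 0 0.008 0; 0 2.1 0 6.3 0 0.007 0
```

View pics/f.png

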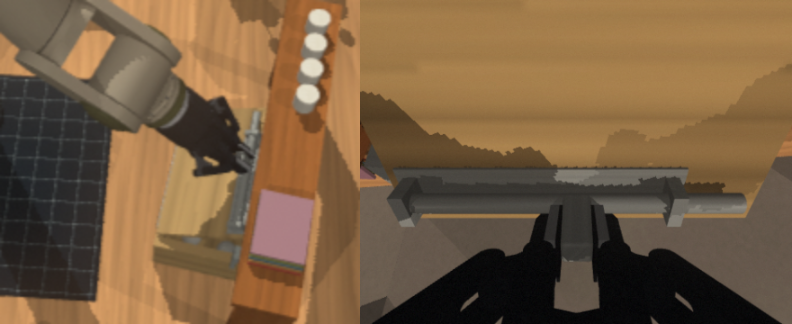

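The knob is held between the fingers (wrist view ~577,225) and the lid is at about 0.46 rad, clear of the shelf. I carry on down.

Call:
{"method": "servo_tool", "body": {
  "deltas": "0 0.2 0 6.5 0 0 0; 0 0.5 0 6.5 0 0.007 0; 0 0.8 0 6.5 0 0.007 0; 0 1 0 6.5 0 0.007 0; 0 1.3 0 6.5 0 0.007 0; 0 1.5 0 6.4 0 0.007 0; 0 1.7 0 6.4 0 0.007 0; 0 2 0 6.3 0 0.007 0",
  "newtons": 60
}}

```text
time_s: 14.65
position: [0.6629, -0.0537, 0.1356]
tool_rot: [[-0.731, 0.17, 0.661], [0.126, 0.985, -0.114], [-0.671, 0.0, -0.742]]
ft_force: [-8.7, 3.2, 1.1]
grip_width: 0.0149
gripper_force: 60.7
```

```bash
python3 - <<'E'
from swing import *
s=env.observe();print(s["ft_force"],s["grip_width"])
swing([.06,.03,0,-.01],[42]*4,.09,2)
E
```

```text
[-8.65937742  3.15948     1.09067945] 0.014858202910185202
rho 142.89276932409837 grasp if shut 53.73575061866356 137.5880345290209
at [ 61.5   7.2 135.6] t 14.65
0 0.7 0 2 0 0.001 0; 0 0.7 0 2.1 0 0.001 0; 0 0.7 0 2 0 0 0; 0 0.7 0 2 0 0 0; 0 0.8 0 2 0 0 0; 0 0.8 0 2 0 0 0; 0 0.3 0 0.6 0 0 0; 0 0.3 0 0.7 0 0 0
```

Call:
{"method": "servo_tool", "body": {
  "deltas": "0 0.7 0 2 0 0 0; 0 0.7 0 2 0 0 0; 0 0.7 0 2 0 0 0; 0 0.7 0 2 0 0 0; 0 0.8 0 2 0 0 0; 0 0.8 0 2 0 0 0; 0 0.3 0 0.7 0 0 0; 0 0 0 0 0 0 0"
}}

```text
time_s: 15.32
position: [0.6677, -0.0546, 0.1242]
tool_rot: [[-0.73, 0.17, 0.662], [0.126, 0.985, -0.114], [-0.672, -0.0, -0.741]]
ft_force: [-11.5, 3.2, 6.4]
grip_width: 0.0149
gripper_force: 61.9
```

```bash
python3 - <<'E'
from swing import *
from lid import look
look("g",.02)
s=env.observe();print(s["ft_force"],s["grip_width"],case(s["position"]))
E
```

```text
lid 0.01859454308973225 knob y 0.007730546548957812
lid_edge [329. 224.] [-0.4  3.1] 0.94; lid_edge [275. 132.] [3.8 0.5] 0.81; lid_edge [257. 225.] [-13.1   1.1] 0.9; knob [274. 137.] [1.3 0.8] 0.66; knob [256. 274.] [ 0.  -0.8] 0.94; bolt_tip [311. 145.] [-1.8  0.8] 0.65; 
[-12.378   2.772   5.704] 0.015011212112514835 [ 66.332   7.203 124.139]
```

View pics/g.png

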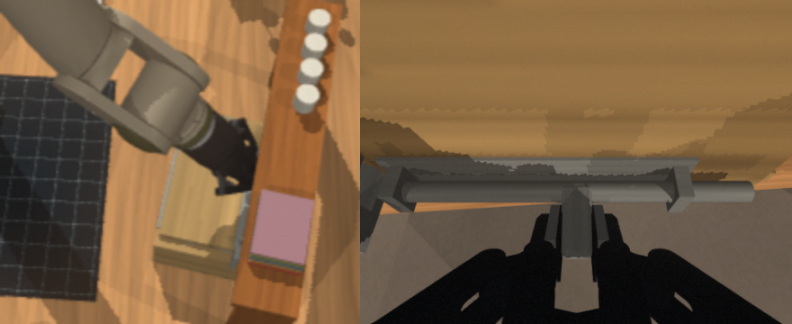

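Call:
{"method": "servo_tool", "body": {
  "deltas": "0 1.4 0 0.8 0 0 0; 0 1.4 0 0.8 0 0 0; 0 0 0 0 0 0 0; 0 0 0 0 0 0 0"
}}

```text
time_s: 16.25
position: [0.6682, -0.0549, 0.1228]
tool_rot: [[-0.727, 0.171, 0.665], [0.125, 0.985, -0.116], [-0.675, -0.001, -0.738]]
ft_force: [-6.3, 3.7, 8.9]
grip_width: 0.0147
gripper_force: 61.7
```

Call:
{"method": "servo_tool", "body": {
  "deltas": "0 1.4 0 1.5 0 0 0; 0 0 0 0 0 0 0; 0 0 0 0 0 0 0"
}}

```text
time_s: 16.5
position: [0.6685, -0.055, 0.1222]
tool_rot: [[-0.725, 0.171, 0.667], [0.125, 0.985, -0.117], [-0.677, -0.001, -0.736]]
ft_force: [-12.2, 3.7, 17.3]
grip_width: 0.015
gripper_force: 63.4
```

```bash
python3 - <<'E'
from swing import *
from lid import look
_,P=look("h",.02)
s=env.observe();print(s["ft_force"],s["grip_width"],case(s["position"]))
# lid top surface height along x by depth
for c in ("scene","top"):
  for y in (-70,-40,60,90):
    print(c,y,[case(px2w(P[c],w2px(P[c],w([x,y,98])))).round(0).astype(int).tolist() for x in (-60,-40,-20,0,15)])
E
```

```text
lid 0.001968392552855903 knob y 0.008406756276930808
lid_edge [330. 226.] [-0.7  1.1] 0.68; lid_edge [276. 133.] [2.4 0.1] 0.6; lid_edge [259. 222.] [-10.1   1.2] 0.61; knob [275. 140.] [ 1.1 -1.1] 0.75; knob [257. 275.] [ 0.9 -1.6] 0.6; bolt_tip [313. 144.] [-2.7  0.9] 0.58; bolt_tip [ 44. 226.] [-0.5 -0.1] 0.89; 
[-12.79    3.477  17.412] 0.015046078910449524 [ 67.231   6.935 122.208]
scene -70 [[-60, -70, 99], [-40, -69, 96], [-20, -70, 98], [0, -70, 97], [15, -70, 98]]
scene -40 [[-60, -40, 98], [-40, -40, 98], [-20, -39, 96], [0, -40, 98], [15, -39, 97]]
scene 60 [[-53, -28, 278], [-36, -21, 263], [-19, -19, 259], [-2, -13, 247], [12, 10, 199]]
scene 90 [[-52, -16, 303], [-36, -8, 288], [-19, 0, 272], [-2, 10, 252], [12, 45, 186]]
top -70 [[-86, -59, 312], [-40, -70, 96], [-19, -70, 94], [0, -70, 96], [15, -70, 99]]
top -40 [[-89, -33, 332], [-40, -40, 99], [-20, -40, 97], [0, -40, 97], [-4, -37, 207]]
top 60 [[-93, 48, 367], [-75, 49, 354], [-54, 50, 321], [0, 60, 98], [-2, 56, 195]]
top 90 [[-60, 90, 99], [-40, 90, 97], [-20, 90, 97], [0, 90, 99], [15, 90, 96]]
```

The lid is flat: the depth data gives a top face at 97-98 mm all over, with 17 N up. Now I slide the bolt.

Call:
{"method": "servo_tool", "body": {
  "deltas": "0 0 -5 0 0 0 0; 0 0 -5 0 0 0 0; 0 0 -5 0 0 0 0; 0 0 -5 0 0 0 0; 0 0 0 0 0 0 0"
}}

```text
time_s: 17.52
position: [0.665, -0.0756, 0.1222]
tool_rot: [[-0.725, 0.172, 0.667], [0.125, 0.985, -0.118], [-0.677, -0.002, -0.736]]
ft_force: [-14.2, -0.5, 16.1]
grip_width: 0.0149
gripper_force: 63.3
```

Call:
{"method": "servo_tool", "body": {
  "deltas": "0 0 -5 0 0 0 0; 0 0 -5 0 0 0 0; 0 0 -5 0 0 0 0; 0 0 -4 0 0 0 0; 0 0 -4 0 0 0 0; 0 0 -2 0 0 0 0; 0 0 0 0 0 0 0; 0 0 0 0 0 0 0"
}}

```text
time_s: 18.18
position: [0.6609, -0.0991, 0.1222]
tool_rot: [[-0.725, 0.171, 0.667], [0.125, 0.985, -0.116], [-0.677, -0.001, -0.736]]
ft_force: [-10.6, 8.5, 18.0]
grip_width: 0.0148
gripper_force: 63.1
```

```bash
python3 - <<'E'
from swing import *
from lid import look
_,P=look("i",.0,yb=-.04)
s=env.observe();print(s["ft_force"],s["grip_width"],case(s["position"]))
E
```

```text
lid 0.001998015395699517 knob y -0.05119542795098103
lid_edge [332. 226.] [-2.9  1.4] 0.79; lid_edge [276. 131.] [3.5 2.1] 0.97; lid_edge [342. 224.] [-13.6   0.2] 0.82; knob [292. 144.] [ 2.5 -1. ] 0.61; bolt_tip [271. 352.] [ 25.1 -47.5] 0.62; bolt_tip [325. 147.] [0.8 1.2] 0.43; 
[-10.965   8.026  18.27 ] 0.015212088989280094 [ 67.193 -37.779 122.15 ]
```

View pics/i.png

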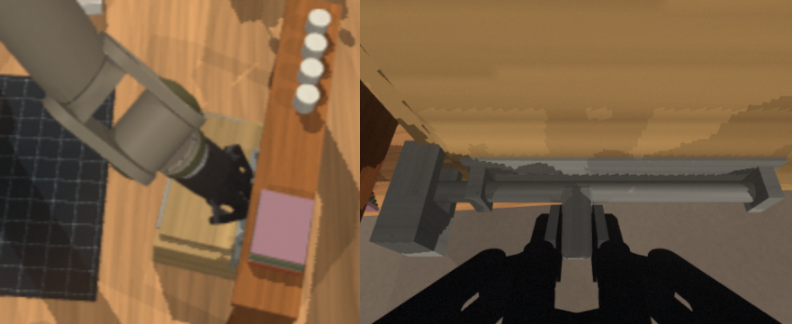

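The bolt rod enters the keeper at about (440,190) and has travelled 44.7 mm. I push a bit more to confirm the end stop, then open the fingers and back out.

Call:
{"method": "servo_tool", "body": {
  "deltas": "0 0 -1.5 0 0 0 0; 0 0 0 0 0 0 0; 0 0 0 0 0 0 0; 0 0 0 0 0 0 0"
}}

```text
time_s: 19.12
position: [0.6608, -0.0992, 0.1221]
tool_rot: [[-0.726, 0.169, 0.667], [0.124, 0.986, -0.114], [-0.677, -0.0, -0.736]]
ft_force: [-7.1, 14.4, 17.3]
grip_width: 0.0148
gripper_force: 62.9
```

Call:
{"method": "servo_tool", "body": {
  "deltas": "0 -1.4 2 -1.5 0 0 0; 0.3 0 0 0 0 0 0; 0.3 0 0 0 0 0 0; 0.3 0 0 0 0 0 0; 0.3 0 0 0 0 0 0",
  "newtons": 20
}}

```text
time_s: 19.53
position: [0.6616, -0.0997, 0.1233]
tool_rot: [[-0.725, 0.172, 0.667], [0.125, 0.985, -0.118], [-0.677, -0.002, -0.736]]
ft_force: [0.3, 1.9, 8.2]
grip_width: 0.0253
gripper_force: 3.4
```

Call:
{"method": "servo_tool", "body": {
  "deltas": "0.3 0 0 -6 0 0 0; 0.3 0 0 -10 0 0 0; 0.3 0 0 -15 0 0 0; 0.3 0 0 -20 0 0 0; 0.3 0 0 -25 0 0 0; 0.3 0 0 -25 0 0 0; 0.3 0 0 -20 0 0 0; 0.3 0 0 0 0 0 0"
}}

```text
time_s: 20.2
position: [0.5782, -0.0844, 0.2134]
tool_rot: [[-0.727, 0.171, 0.665], [0.125, 0.985, -0.116], [-0.675, -0.002, -0.738]]
ft_force: [0.1, 0.8, 1.1]
grip_width: 0.0258
gripper_force: 0.0
```

```bash
python3 - <<'E'
from swing import *
from lid import look
_,P=look("j",.0,yb=-.04)
s=env.observe();print(s["ft_force"],case(s["position"]))
for c in ("scene","top"):
  for y in (-70,90):
    print(c,y,[case(px2w(P[c],w2px(P[c],w([x,y,98])))).round(0).astype(int).tolist() for x in (-60,-40,-20,0,15)])
E
```

```text
lid 0.038941080667750545 knob y -0.03628186408620211
lid_edge [329. 223.] [0.2 2.3] 0.65; lid_edge [276. 131.] [3.7 1.2] 0.81; lid_edge [308. 175.] [-5.4  1.3] 0.58; knob [291. 143.] [-0.  -1.2] 0.76; knob [257. 196.] [ 0.6 -0.8] 0.76; bolt_tip [323. 145.] [-0.7  2.8] 0.76; bolt_tip [134. 171.] [-1.3 -0. ] 0.68; 
[-0.049 -0.035 -0.008] [-15.283 -37.365 209.529]
scene -70 [[-60, -70, 99], [-40, -70, 97], [-20, -70, 99], [0, -71, 99], [15, -71, 100]]
scene 90 [[-53, 2, 268], [-40, 89, 100], [-20, 90, 98], [0, 89, 99], [15, 89, 100]]
top -70 [[-89, -58, 339], [-63, -61, 269], [-44, -62, 258], [-21, -64, 223], [14, -70, 101]]
top 90 [[-60, 90, 96], [-40, 90, 98], [-20, 90, 100], [0, 90, 101], [15, 90, 100]]
```

View pics/j.png

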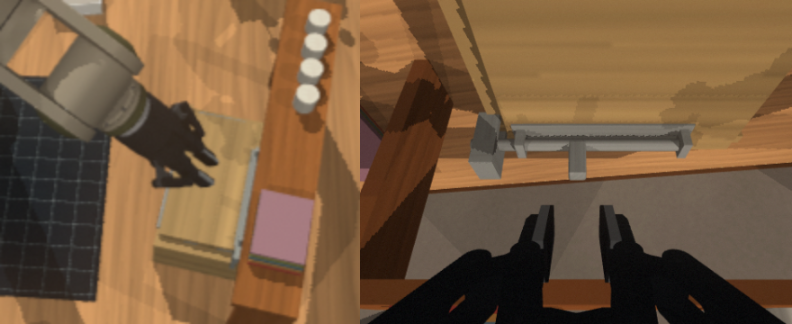

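The bolt sits in the keeper (~490,145) and the lid is held at about 0.02 rad, which is its play in the keeper. The gripper is clear, so I hand in.

```bash
python3 -c "
from rig import env
print(env.close_job())"
```

```text
the job is handed in; nothing more can be done
None
```

I handed in the job with the case closed: the leaf is folded flat, the lid is shut and the bolt was slid about 45 mm to its end stop. The lid stays down by itself, no verdict came back, and the arm never went near the jar, spool, tray or brush, though I did not re-measure them at the end.

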